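# Close the steel casting mould flush

## Robot

A 6-joint arm with a two-finger parallel gripper is mounted at the origin on the work surface. World frame = base frame: x ahead of the robot, y to its left, z up, the work surface at z = 0. Lengths are in m, angles in rad, forces in N, time in s.
With the tool pointing down it reaches from about 0.35 to 0.975 m from the base axis. Payload 4.9 kg.
Tool frame: the origin (TCP) lies at the very end of the fingers, on their centre line; the grasp point (between the pads) lies ctrl.hold_point_z behind it (ctrl.hold_point_z is the distance from the TCP to the grasp point, in m); z points along the fingers, y is the line along which they close (so a half turn about z gives the same grasp; the last joint's range is limited). The gripper opens to 85 mm and grips with 20 to 120 N. Pads are 22 mm wide; open, the fingers measure 114 mm over their backs; the gripper's body (76 mm by 85 mm) begins 54 mm behind the grasp point. The pads swing forward as they close: fully open they stand 13 mm farther back than shut.
Start: joints at [-1.282, 0.053, 1.613, -0, 1.476, -0.119], TCP at [0.248, -0.574, 0.231] pointing down, gripper open.
Joint ranges: [-3.01, 3.01], [-1.01, 2.22], [0.06, 2.58], [-1.02, 4.17], [0.09, 2.62], [-3.14, 3.14]. Speed limits (rad/s): [2.57, 2.57, 3.14, 3.14, 3.14, 3.14].

## Interface

Orientations are given as a rotation vector (axis times angle).
In Python, from station import ctrl gives the robot as it stands. The module is installed in compiled form; this text tells all that it offers.
- The arm moves only by the tool jog_arm, never from a script. Its argument "deltas" is a list of rows, each a list of 3 entries, a list of its own where there are three numbers: the closure, from -1 (fully open) to 1 (shut), then the shift along the world's x, y, z scaled (see below), then the turn, a rotation vector about the world's x, y, z scaled (see below). A call has 1 to 12 rows; each row is the pose to reach, as a shift and turn from the pose commanded when the call began, turning the shorter way round; what a row does not reach only later rows make up. The controller multiplies each number of a shift by 0.4 m and each number of a turn by 180 degrees. A row lasts 1/12 s, in which the tool goes at most 41.7 mm and 7.16 degrees, less where a joint would pass 70% of its speed; a pose out of reach is approached as far as the arm can. A call with a number of a shift or a turn outside -1 to 1 is refused whole. A call with a gripper value outside its range is refused whole. The fingers move at their own pace and stop on an object; "squeeze" is the grip in N (left out, the last holds). Time passes only in rows, so rows that repeat a pose let the fingers close. It gives the time, the measured TCP pose, the force, the opening and the grip force at its end, in the units of the state.
- ctrl.get_obs(): the state, without advancing time (a new reading comes with each control period).
- ctrl.get_image(name): name is "scene" or "top"; returns the picture (400x640x3 uint8, red, green, blue); there is no depth.
- ctrl.get_calibration(name): a dict with "K" (3x3 intrinsics, pixels), "extrinsics" (4x4, takes a point from world to camera coordinates). Camera axes: x right, y down, z forward; pixel columns grow to the right and rows downward; lengths in m; the calibration is good to about 2 mm. A picture is of the moment at which its call begins. get_calibration takes no time and is no camera call.
- ctrl.finish_job(): hands the job in; it is judged then, once.
The state is a dict: "t": time; "q": joint angles; "dq": joint speeds; "effort": joint torques, N m; "tool_pos": TCP position; "tool_rot": TCP orientation; "contact_force": force on the tool from outside, world axes, zero at the start; "wrist_torque": the same for the moment, N m; "opening": finger opening in m; "grip_force": force on a finger pad.
Only numpy, scipy, OpenCV 4.12 (cv2) and the standard library are available. Lean on these libraries where they do the work, as an engineer would, in place of code of your own. Each camera call takes 0.05 s, during which the arm holds its last target. There are 200 camera calls.

## Task

Pick the steel mould cover up from its slanting wooden rest and lay it gently, step downwards, on the oblong steel mould half that stands on the grey floating bed, lined up so that its step drops into the opening and it lies fully home, flat and flush all round. The half may stand off the middle of the bed, so feel or look for it; do not press hard or drop the cover onto it, and leave everything else on the bench where it is.

Things in the scene. Friction and masses are not known exactly. Their poses are not given: they have to be found in the camera images.
- cover: Steel mould cover, plate 66 x 50 mm (x, y), 12 mm thick, 0.27-0.45 kg. Origin: centre of the plate's underside (seat face); z out of the plain top. A centred step 47.6 x 31.6 mm sticks 4 mm below. Starts step down on the sloping board, z tilted 34 deg, length up the slope, low end on a ledge; long sides free: grip across the 50 mm, tool square to the slope. Fits either way round.
- bed: Fixed grey bed 120 x 100 x 12 mm; origin under its centre. On it a stiff floating carrier (10 N shifts it) with the matching half, 66 x 50 x 26 mm, sides along the bed's x, y; it stands up to 6 mm in x, 9 in y (stops 7, 10) off the bed's centre, NOT in this pose: feel or see it. Rim 42 mm up, opening 50 x 34 x 10 mm, 1.2 mm play round the step. Home: cover origin 42 mm up; step on rim: 46.
- rest: Fixed wooden rest holding the cover: base 110 x 70 x 14 mm; above it a board 86 x 36 mm sloping 34 deg, rising along the rest's +x; the low end, with a ledge, faces roughly the robot. Middle of the board's face 75 mm above the bench, high end 100 mm. Origin: bench level under the board's middle; z up.
- square_mould: Another mould half, loose on the bench, which the cover does not fit: square steel, 50 x 50 mm, 26 mm high, 34 x 34 mm opening. Origin at the centre of its underside. Leave alone.
- jar: Bystander: glass jar, 56 mm across, 75 mm high, origin under its centre.
- tin: Bystander: flat round brass tin, 60 mm across, 32 mm high, origin under its centre.
- flux: Bystander: white plastic bottle, 44 mm across, 100 mm high, origin under its centre.
- dapping: Bystander: dark wooden cube of 50 mm, origin under its centre.
- ingot: Bystander: copper bar 55 x 22 x 18 mm, origin under its centre.
- pot: Bystander: white plastic pot of files, 72 mm across, 85 mm high, files up to 200 mm, origin under its centre.
- hammer: Bystander: hammer, 220 mm long, lying on the bench nearest the robot.
Mind the look-alikes: they are no part of the job. Leave any orange or turquoise look-alike of the cover alone.

How it is judged:
By the outcome, as a careful person would: the job done as asked, in the order asked, and still so for the second after the job is handed in, with the robot touching nothing.
It also fails if it takes over 48 s, if anything falls off the work surface, if the arm or the gripper's body presses on something with over 40 N, if the wrist force passes 120 N, or if a joint passes its speed limit or range.

## Working session

There is one attempt and no reset: what is moved stays moved. The work goes in short steps, Python scripts to look and compute and a tool call to move; the robot and the scene stay as the last step left them, time stands still between calls to the robot, and variables do not carry over. Pictures are saved under pics/ and viewed, at most 10 in all, crops included, and the job is handed in when it is done.

Besides the shell and the picture viewer there is one more tool, called after ">>>" as name([rows], argument=value, ...), one row to a line, values as JSON. jog_arm: Moves the arm, as the interface text tells. Its arguments: {"type":"object","properties":{"deltas":{"type":"array","items":{"type":"array"}},"squeeze":{"type":"number"}},"required":["deltas"]}

```bash
mkdir -p pics
python3 - <<'E'
from station import ctrl
import cv2
for n in("scene","top"):
    cv2.imwrite(f"pics/{n}0.png",ctrl.get_image(n)[:,:,::-1]); c=ctrl.get_calibration(n); print(n,c["K"].round(1).tolist(),c["extrinsics"].round(4).tolist())
print(ctrl.get_obs(),ctrl.hold_point_z)
E
```

```text
scene [[460.8, 0.0, 315.2], [0.0, 460.8, 197.5], [0.0, 0.0, 1.0]] [[0.8173, 0.5761, -0.0069, -0.4437], [0.4188, -0.6023, -0.6796, -0.1799], [-0.3957, 0.5526, -0.7336, 1.321], [0.0, 0.0, 0.0, 1.0]]
top [[429.8, 0.0, 320.1], [0.0, 429.8, 196.5], [0.0, 0.0, 1.0]] [[-0.0007, -1.0, -0.0058, -0.0269], [-0.9996, 0.0009, -0.0269, 0.534], [0.0269, 0.0058, -0.9996, 1.1047], [0.0, 0.0, 0.0, 1.0]]
{'t': 0.1, 'q': array([-1.28201337e+00,  5.32829660e-02,  1.61417002e+00, -1.99630875e-05,
        1.47600058e+00, -1.19039254e-01]), 'dq': array([-1.20898616e-03,  4.58694205e-04, -2.98422305e-03, -8.89855856e-05,
       -8.54430394e-04, -9.81663979e-04]), 'effort': array([ 5.90882591e-04, -3.94904029e+01, -3.71364605e+01, -7.51872471e-05,
        3.95268420e-03, -9.45585583e-06]), 'tool_pos': array([ 0.2476912 , -0.5732033 ,  0.23018288]), 'tool_rot': array([-3.07469059e+00, -6.35803272e-01,  2.78729467e-04]), 'contact_force': array([-0.02524422,  0.35502697, -0.80170684]), 'wrist_torque': array([ 0.01788581,  0.0217323 , -0.01408889]), 'grip_force': 0.0, 'opening': 0.08534394171367371} 0.0187
```

View pics/scene0.png

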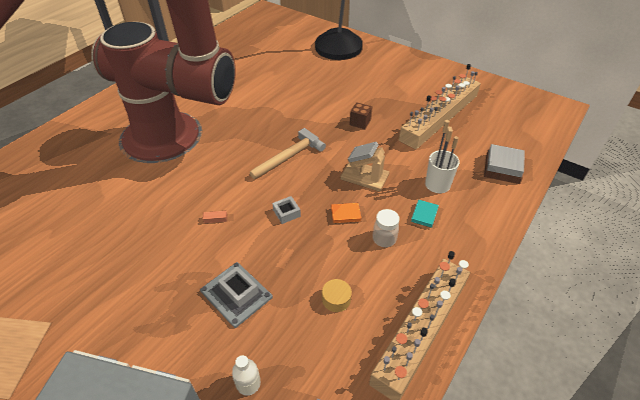

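View pics/top0.png

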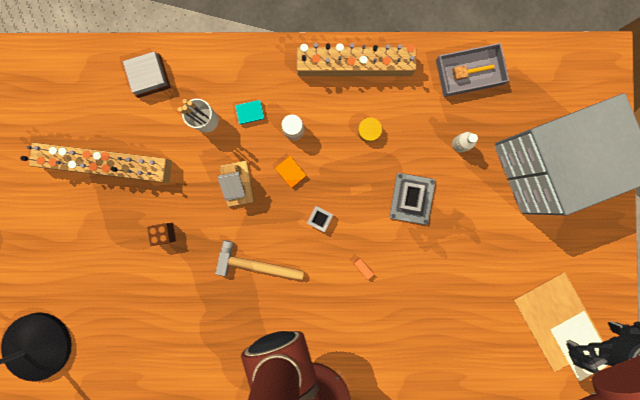

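The scene view shows the rest with the cover at about (365,155) and the bed at (236,292). In the top view the cover is at about (232,183) and the bed at (413,198). I'll enlarge both crops.

Run:
```python
import cv2,numpy as np
t=cv2.imread("pics/top0.png");s=cv2.imread("pics/scene0.png")
def crop(im,x,y,w=64,h=48,k=6): return cv2.resize(im[y:y+h,x:x+w],None,fx=k,fy=k,interpolation=cv2.INTER_CUBIC)
g=np.vstack([np.hstack([crop(t,205,158),crop(t,381,173)]),np.hstack([crop(s,335,140),crop(s,204,262)])])
cv2.imwrite("pics/z.png",g)
```

```text
(no output)
```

View pics/z.png

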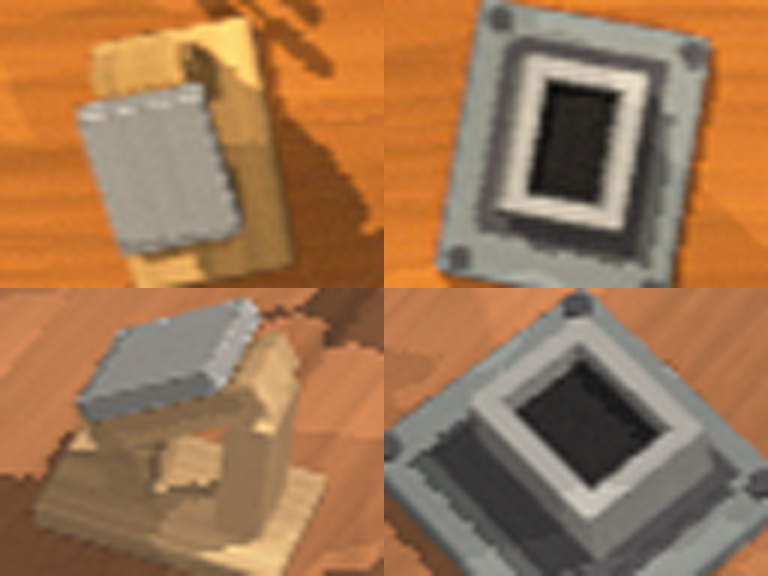

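Left crops: the cover's top face on the rest, with its high end away from the robot. Right crops: the rim of the half on the bed, opening length along the bed's x. Next I'll extract the contours.

```bash
cat > h.py <<'E'
import cv2,numpy as np
from station import ctrl
CAL={n:ctrl.get_calibration(n) for n in("scene","top")}
def ray(n,uv):
    c=CAL[n];E=np.array(c["extrinsics"]);R=E[:3,:3];C=-R.T@E[:3,3]
    d=R.T@np.linalg.solve(np.array(c["K"]),[uv[0],uv[1],1.]);return C,d/np.linalg.norm(d)
def plane(n,uv,z):
    C,d=ray(n,uv);return C+d*(z-C[2])/d[2]
def tri(a,b):
    (C1,d1),(C2,d2)=ray("top",a),ray("scene",b)
    s=np.linalg.lstsq(np.c_[d1,-d2],C2-C1,rcond=None)[0]
    p,q=C1+s[0]*d1,C2+s[1]*d2;return (p+q)/2,p-q
def proj(n,p):
    c=CAL[n];E=np.array(c["extrinsics"]);x=np.array(c["K"])@(E[:3,:3]@p+E[:3,3]);return x[:2]/x[2]
E
python3 - <<'E'
from h import *
im={"top":cv2.imread("pics/top0.png"),"scene":cv2.imread("pics/scene0.png")}
out=[]
for n,x,y,lo in(("top",205,158,0),("scene",335,136,0),("top",381,173,150),("scene",204,258,120)):
    k=8;c=cv2.resize(im[n][y:y+48,x:x+64],None,fx=k,fy=k,interpolation=cv2.INTER_CUBIC)
    hsv=cv2.cvtColor(c,cv2.COLOR_BGR2HSV)
    m=((hsv[...,1]<(62 if lo==0 else 60))&(hsv[...,2]>(90 if lo==0 else lo))).astype(np.uint8)
    cs,h=cv2.findContours(m,cv2.RETR_CCOMP,cv2.CHAIN_APPROX_NONE)
    for q in sorted(cs,key=cv2.contourArea)[-3:]:
        if cv2.contourArea(q)<2000: continue
        hull=cv2.convexHull(q);ap=cv2.approxPolyDP(hull,10,True)
        print(n,lo,cv2.contourArea(q),((ap[:,0]+.5)/k-.5+[x,y]).round(1).tolist())
        cv2.polylines(c,[ap],True,(0,0,255),1)
    out.append(cv2.resize(c,(400,300)))
cv2.imwrite("pics/z2.png",np.vstack([np.hstack(out[:2]),np.hstack(out[2:])]))
E
```

```text
top 0 33051.5 [[237.9, 171.7], [244.4, 195.7], [225.7, 199.4], [217.9, 176.4]]
scene 0 22526.0 [[377.1, 142.7], [377.4, 145.8], [370.1, 157.3], [350.6, 161.7], [347.7, 158.1], [354.8, 146.6], [373.3, 141.7]]
top 150 14448.5 [[396.4, 176.6], [399.9, 179.3], [424.4, 218.1], [422.1, 220.4], [399.4, 218.9], [390.1, 212.7]]
top 150 17335.5 [[407.8, 185.3], [420.4, 188.1], [416.9, 207.1], [404.1, 204.7]]
top 150 33883.5 [[404.6, 182.1], [424.3, 185.2], [419.7, 210.4], [399.8, 206.8]]
scene 120 20663.5 [[235.9, 270.9], [251.2, 284.8], [238.4, 295.1], [223.8, 280.3]]
scene 120 78714.5 [[204.6, 285.2], [236.7, 261.8], [267.4, 290.3], [267.4, 299.4], [260.3, 305.4], [215.7, 305.4], [203.6, 292.7]]
```

View pics/z2.png

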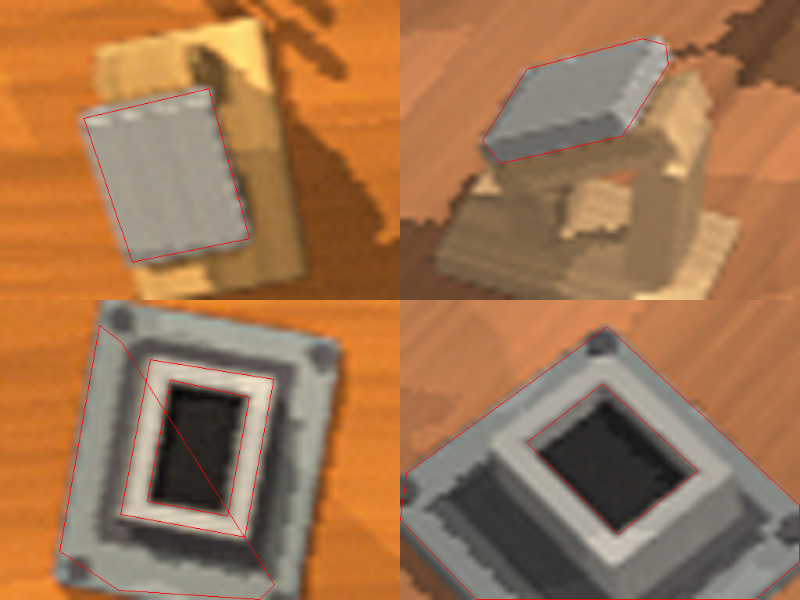

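Run:
```python
from h import *
np.set_printoptions(precision=4,suppress=True)
L=[tri(a,b) for a,b in [((225.7,199.4),(354.8,146.6)),((244.4,195.7),(347.7,158.1)),((217.9,176.4),(377.4,145.8)),((237.9,171.7),(370.1,157.3))]]
for p,e in L: print(p,e)
P=[p for p,e in L]
lo,hi=(P[0]+P[1])/2,(P[2]+P[3])/2
print("widths",np.linalg.norm(P[0]-P[1]),np.linalg.norm(P[2]-P[3]),"diag(67.1)",np.linalg.norm(hi-lo))
mid=(lo+hi)/2 # mid-thickness centre, 6mm above seat
w=(P[0]-P[1])+(P[2]-P[3]); f=hi-lo
print("mid",mid,"yaw from f",np.degrees(np.arctan2(f[1],f[0])),"yaw from w",np.degrees(np.arctan2(-w[0],w[1])))
for nm,q in(("outer",[(404.6,182.1),(424.3,185.2),(419.7,210.4),(399.8,206.8)]),("inner",[(407.8,185.3),(420.4,188.1),(416.9,207.1),(404.1,204.7)])):
    X=np.array([plane("top",u,.042) for u in q]);print(nm,X.mean(0),[np.linalg.norm(X[i]-X[i-1]).round(4) for i in range(4)])
    l=X[0]+X[1]-X[2]-X[3];w=X[0]-X[1]+X[3]-X[2];print(np.degrees([np.arctan2(l[1],l[0]),np.arctan2(-w[0],w[1])]))
X=np.array([plane("scene",u,.042) for u in [(235.9,270.9),(251.2,284.8),(238.4,295.1),(223.8,280.3)]]);print("sc",X,X.mean(0))
l=X[1]-X[0]+X[2]-X[3];print(np.degrees(np.arctan2(l[1],l[0])))
```

```text
[0.5249 0.2025 0.0701] [0.0009 0.0006 0.0002]
[0.5335 0.1565 0.0695] [0.0018 0.0014 0.0003]
[0.5801 0.2174 0.0892] [0.0004 0.0003 0.0001]
[0.5898 0.1677 0.0931] [0.0027 0.002  0.0006]
widths 0.04675209635762086 0.05082317515332913 diag(67.1) 0.061084281128489494
mid [0.5571 0.186  0.0805] yaw from f 13.17068147899437 yaw from w 10.797968805248905
outer [ 0.5338 -0.2579  0.042 ] [np.float64(0.0631), np.float64(0.0498), np.float64(0.0642), np.float64(0.0505)]
[-11.013   -9.6779]
inner [ 0.5333 -0.2584  0.042 ] [np.float64(0.0495), np.float64(0.0322), np.float64(0.0484), np.float64(0.0325)]
[-10.9648 -11.6537]
sc [[ 0.5129 -0.2417  0.042 ]
 [ 0.5607 -0.2491  0.042 ]
 [ 0.5554 -0.2817  0.042 ]
 [ 0.508  -0.2729  0.042 ]] [ 0.5342 -0.2614  0.042 ]
-9.599088645165827
```

The cover's plate centre is about (0.557, 0.186, 0.080) with yaw about 10.8°. The rim centre is about (0.534, -0.259) with yaw about -10.3°. Next I'll plan the approach.

```bash
cat >> h.py <<'E'
from scipy.spatial.transform import Rotation as Ro
np.set_printoptions(precision=4,suppress=True)
def go(p,R,from_rot=None):
    o=ctrl.get_obs();Rc=Ro.from_rotvec(o["tool_rot"])
    rv=(R*Rc.inv()).as_rotvec()
    print("shift",(np.array(p)-o["tool_pos"])/.4,"turn",rv/np.pi,"deg",np.degrees(np.linalg.norm(rv)))
def frame(yaw,tilt):  # tool z = -plate normal, tool y = -plate y
    C=Ro.from_euler("z",yaw,degrees=True)*Ro.from_euler("y",-tilt,degrees=True)
    M=C.as_matrix();return Ro.from_matrix(np.c_[M[:,0],-M[:,1],-M[:,2]]),M[:,2]
E
python3 - <<'E'
from h import *
R,n=frame(10.8,34)
seat=np.array([.557,.186,.080])-.006*n
print("seat",seat,n)
go(seat+.07*n,R); go(seat+.012*n,R)
R0,_=frame(10.8,0); go([.5,.17,.25],R0)
E
```

```text
seat [0.5603 0.1866 0.075 ] [-0.5493 -0.1048  0.829 ]
shift [ 0.6854  1.8812 -0.2428] turn [ 0.055  -0.181  -0.0679] deg 36.18390114915891
shift [ 0.765   1.8964 -0.363 ] turn [ 0.055  -0.181  -0.0679] deg 36.18390114915891
shift [0.6308 1.858  0.0495] turn [-0.0006 -0.0001 -0.0698] deg 12.567051238396244
```

>>> jog_arm([
  [-1,[0.45,0.95,0.05],[0,0,-0.07]],
  [-1,[0.45,0.95,0.05],[0,0,-0.07]],
  [-1,[0.45,0.95,0.05],[0,0,-0.07]],
  [-1,[0.45,0.95,0.05],[0,0,-0.07]],
  [-1,[0.45,0.95,0.05],[0,0,-0.07]],
  [-1,[0.45,0.95,0.05],[0,0,-0.07]],
  [-1,[0.45,0.95,0.05],[0,0,-0.07]],
  [-1,[0.45,0.95,0.05],[0,0,-0.07]],
  [-1,[0.45,0.95,0.05],[0,0,-0.07]],
  [-1,[0.45,0.95,0.05],[0,0,-0.07]],
  [-1,[0.45,0.95,0.05],[0,0,-0.07]],
  [-1,[0.45,0.95,0.05],[0,0,-0.07]],
])

```text
t: 1.1
tool_pos: [0.4284, -0.1918, 0.2511]
tool_rot: [3.127, 0.302, -0.0]
contact_force: [-0.5, -0.7, -0.7]
opening: 0.0853
grip_force: 0.0
```

Run:
```python
from h import *
R,n=frame(10.8,34)
seat=np.array([.5603,.1866,.075])
print(ctrl.get_obs()["q"]);go(seat+.09*n,R)
```

```text
[-0.5795 -0.345   1.9371 -0.0002  1.5496  0.7987]
shift [ 0.2061  0.9223 -0.2537] turn [ 0.0358 -0.1855 -0.0013] deg 34.011367352914355
```

>>> jog_arm([
  [-1,[0.2,0.92,0.0],[0,0,0]],
  [-1,[0.2,0.92,0.0],[0,0,0]],
  [-1,[0.2,0.92,0.0],[0.036,-0.186,-0.001]],
  [-1,[0.2,0.92,0.0],[0.036,-0.186,-0.001]],
  [-1,[0.2,0.92,0.0],[0.036,-0.186,-0.001]],
  [-1,[0.2,0.92,0.0],[0.036,-0.186,-0.001]],
  [-1,[0.2,0.92,0.0],[0.036,-0.186,-0.001]],
  [-1,[0.206,0.922,-0.1],[0.036,-0.186,-0.001]],
  [-1,[0.206,0.922,-0.2],[0.036,-0.186,-0.001]],
  [-1,[0.206,0.922,-0.254],[0.036,-0.186,-0.001]],
  [-1,[0.206,0.922,-0.254],[0.036,-0.186,-0.001]],
  [-1,[0.206,0.922,-0.254],[0.036,-0.186,-0.001]],
])

```text
t: 2.1
tool_pos: [0.5072, 0.1743, 0.1426]
tool_rot: [-2.944, -0.274, -0.884]
contact_force: [-1.1, -0.7, 0.3]
opening: 0.0853
grip_force: 0.0
```

Run:
```python
from h import *
R,n=frame(10.8,34)
seat=np.array([.5603,.1866,.075])
print(ctrl.get_obs()["q"]);go(seat+.09*n,R);go(seat+.001*n,R)
t,s=[ctrl.get_image(k)[:,:,::-1] for k in("top","scene")]
k=lambda im,x,y:cv2.resize(im[y:y+75,x:x+100],None,fx=4,fy=4,interpolation=cv2.INTER_CUBIC)
cv2.imwrite("pics/a.png",np.hstack([k(t,185,140),k(s,320,100)]))
```

```text
[ 0.1937 -0.4617  2.283  -0.0042  0.7366  1.5812]
shift [0.0093 0.0072 0.0174] turn [ 0.     -0.0031  0.0008] deg 0.5829860932610426
shift [ 0.1315  0.0305 -0.167 ] turn [ 0.     -0.0031  0.0008] deg 0.5829860932610426
```

View pics/a.png

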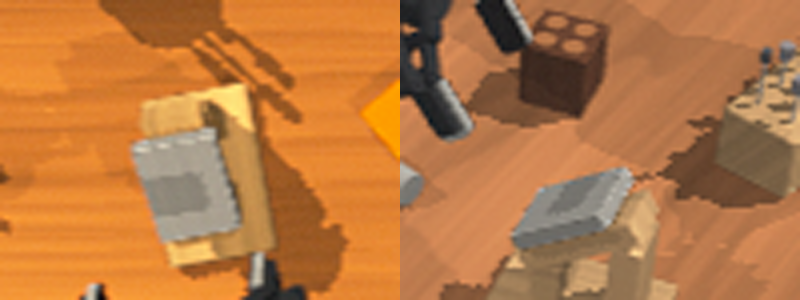

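The fingers straddle the cover's width line: tips at about (95,290) and (262,265) in the crop, with the cover between and ahead of them. I'll approach in two stages.

>>> jog_arm([
  [-1,[0.09,0.022,-0.105],[0,-0.003,0.001]],
  [-1,[0.09,0.022,-0.105],[0,-0.003,0.001]],
  [-1,[0.09,0.022,-0.105],[0,-0.003,0.001]],
  [-1,[0.09,0.022,-0.105],[0,-0.003,0.001]],
  [-1,[0.09,0.022,-0.105],[0,-0.003,0.001]],
  [-1,[0.09,0.022,-0.105],[0,-0.003,0.001]],
])

```text
t: 2.7
tool_pos: [0.5473, 0.1834, 0.1102]
tool_rot: [-2.931, -0.276, -0.92]
contact_force: [-0.4, 0.3, -0.5]
opening: 0.0854
grip_force: 0.0
```

Run:
```python
from h import *
R,n=frame(10.8,34)
seat=np.array([.5603,.1866,.075])
print(ctrl.get_obs()["q"]);go(seat,R)
```

```text
[ 0.1966 -0.2924  2.2274 -0.0077  0.5985  1.5848]
shift [ 0.0326  0.0079 -0.0881] turn [-0.0011  0.0046  0.0002] deg 0.8456109828913317
```

>>> jog_arm([
  [-1,[0.02,0.007,-0.05],[0,0,0]],
  [-1,[0.032,0.008,-0.085],[0,0.002,0]],
  [-1,[0.032,0.008,-0.085],[0,0.002,0]],
  [-1,[0.032,0.008,-0.085],[0,0.002,0]],
  [-1,[0.032,0.008,-0.085],[0,0.002,0]],
])

```text
t: 3.12
tool_pos: [0.5596, 0.1871, 0.0753]
tool_rot: [-2.934, -0.277, -0.908]
contact_force: [-0.8, -0.7, 0.5]
opening: 0.0851
grip_force: 0.0
```

Run:
```python
from h import *
R,n=frame(10.8,34)
seat=np.array([.5603,.1866,.075])
print(ctrl.get_obs()["dq"]);go(seat,R)
t,s=[ctrl.get_image(k)[:,:,::-1] for k in("top","scene")]
k=lambda im,x,y:cv2.resize(im[y:y+60,x:x+66],None,fx=6,fy=6,interpolation=cv2.INTER_CUBIC)
cv2.imwrite("pics/b.png",np.hstack([k(t,200,155),k(s,330,125)]))
```

```text
[ 0.0011 -0.0047 -0.0057  0.0021 -0.002   0.0002]
shift [ 0.0019 -0.0013 -0.0007] turn [-0.0011  0.0021 -0.    ] deg 0.4216908532429615
```

View pics/b.png

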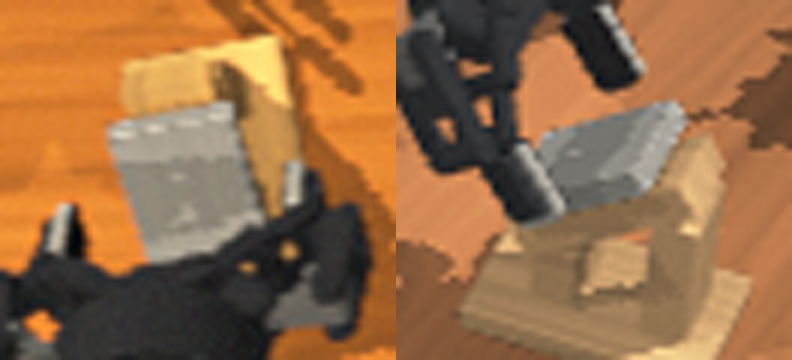

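The fingertips are at about (65,205) and (295,165), and the cover sits closer to the right (-y) finger. I'll check this offset by projection.

Run:
```python
from h import *
o=ctrl.get_obs();R=Ro.from_rotvec(o["tool_rot"]).as_matrix();p=o["tool_pos"]
for n,x,y,ox in(("top",200,155,0),("scene",330,125,396)):
  for nm,l in(("L",[0,-.05,-.013]),("R",[0,.05,-.013]),("tcp",[0,0,0])):
    print(n,nm,(proj(n,p+R@np.array(l))-[x,y])*6+3+[ox,0])
  C,nn=frame(10.8,34);M=np.c_[R[:,0],-R[:,1],-R[:,2]]
  for c in [(-.033,.025,.012),(-.033,-.025,.012),(.033,.025,.012),(.033,-.025,.012),(.033,.025,0),(.033,-.025,0)]:
    q=np.array([.5603,.1866,.075])+M@np.array(c);print("  cover",c,(proj(n,q)-[x,y])*6+3+[ox,0])
```

```text
top L [ 68.3188 224.3694]
top R [313.2188 177.4099]
top tcp [193.024  184.3412]
  cover (-0.033, 0.025, 0.012) [154.4336 277.31  ]
  cover (-0.033, -0.025, 0.012) [274.6435 254.2548]
  cover (0.033, 0.025, 0.012) [108.0884 140.2328]
  cover (0.033, -0.025, 0.012) [232.53   116.3768]
  cover (0.033, 0.025, 0) [111.0079 125.2948]
  cover (0.033, -0.025, 0) [234.2291 101.6738]
scene L [628.1881  77.9576]
scene R [543.1669 225.163 ]
scene tcp [601.7603 173.8298]
  cover (-0.033, 0.025, 0.012) [545.9679 133.8754]
  cover (-0.033, -0.025, 0.012) [502.6271 206.5989]
  cover (0.033, 0.025, 0.012) [674.8633 100.3243]
  cover (0.033, -0.025, 0.012) [633.4273 174.9389]
  cover (0.033, 0.025, 0) [688.3156 123.0654]
  cover (0.033, -0.025, 0) [647.4516 197.9514]
```

Projections agree with the picture to about 2 mm, so I'll close the gripper.

>>> jog_arm([
  [0.0,[0,-0.002,0],[0,0,0]],
  [0.2,[0,-0.002,0],[0,0,0]],
  [0.5,[0,-0.002,0],[0,0,0]],
  [0.8,[0,-0.002,0],[0,0,0]],
  [1,[0,-0.002,0],[0,0,0]],
  [1,[0,-0.002,0],[0,0,0]],
  [1,[0,-0.002,0],[0,0,0]],
  [1,[0,-0.002,0],[0,0,0]],
  [1,[0,-0.002,0],[0,0,0]],
  [1,[0,-0.002,0],[0,0,0]],
], squeeze=50)

```text
t: 4.05
tool_pos: [0.5591, 0.1862, 0.0745]
tool_rot: [-2.936, -0.277, -0.905]
contact_force: [-7.3, -2.7, 7.9]
opening: 0.0484
grip_force: 50.5
```

>>> jog_arm([
  [1,[-0.007,-0.0013,0.0104],[0,0,0]],
  [1,[-0.021,-0.004,0.031],[0,0,0]],
  [1,[-0.041,-0.008,0.062],[0,0,0]],
  [1,[-0.07,-0.013,0.104],[0,0,0]],
  [1,[-0.1,-0.018,0.17],[0,0,0]],
  [1,[-0.1,-0.018,0.25],[0,0,0]],
  [1,[-0.1,-0.018,0.33],[0,0,0]],
  [1,[-0.1,-0.018,0.38],[0,0,0]],
  [1,[-0.1,-0.018,0.38],[0,0,0]],
  [1,[-0.1,-0.018,0.38],[0,0,0]],
])

```text
t: 4.88
tool_pos: [0.5187, 0.179, 0.2258]
tool_rot: [-2.935, -0.277, -0.905]
contact_force: [-0.5, 0.1, -4.0]
opening: 0.0493
grip_force: 53.9
```

Run:
```python
from h import *
R,n=frame(-10.3,0)
print(ctrl.get_obs()["q"],ctrl.get_obs()["contact_force"]);go([.534,-.259,.20],R)
R,n=frame(10.8,0);go([.534,-.259,.20],R)
```

```text
[ 0.1986 -0.5206  2.1831 -0.0049  0.8809  1.5834] [-0.4696  0.1119 -4.0008]
shift [ 0.0381 -1.0951 -0.0645] turn [-0.0015  0.1915 -0.1135] deg 40.06608299247663
shift [ 0.0381 -1.0951 -0.0645] turn [-0.0364  0.1869  0.0002] deg 34.274020030117036
```

>>> jog_arm([
  [1,[0.01,-0.04,0.0],[-0.0,0.02,-0.01]],
  [1,[0.02,-0.12,0.0],[-0.001,0.05,-0.03]],
  [1,[0.03,-0.22,0.0],[-0.001,0.08,-0.047]],
  [1,[0.038,-0.32,0.0],[-0.001,0.11,-0.065]],
  [1,[0.038,-0.42,0.0],[-0.001,0.14,-0.083]],
  [1,[0.038,-0.52,0.0],[-0.001,0.17,-0.1]],
  [1,[0.038,-0.62,0.0],[-0.001,0.1915,-0.1135]],
  [1,[0.038,-0.71,0.0],[-0.001,0.1915,-0.1135]],
  [1,[0.038,-0.8,0.0],[-0.001,0.1915,-0.1135]],
  [1,[0.038,-0.88,0.0],[-0.001,0.1915,-0.1135]],
  [1,[0.038,-0.94,-0.03],[-0.001,0.1915,-0.1135]],
  [1,[0.038,-0.98,-0.06],[-0.001,0.1915,-0.1135]],
])

```text
t: 5.88
tool_pos: [0.533, -0.215, 0.1981]
tool_rot: [-3.126, 0.286, 0.006]
contact_force: [-0.2, 0.4, -2.6]
opening: 0.049
grip_force: 53.8
```

Run:
```python
from h import *
R,n=frame(-10.3,0)
print(ctrl.get_obs()["q"],ctrl.get_obs()["contact_force"]);go([.534,-.259,.15],R)
```

```text
[-0.5133 -0.0411  1.763   0.0009  1.424   1.2398] [-0.184   0.3999 -2.563 ]
shift [ 0.0026 -0.1101 -0.1203] turn [-0.0009 -0.001   0.0008] deg 0.2919535462125287
```

>>> jog_arm([
  [1,[0.0026,-0.05,-0.04],[0,0,0]],
  [1,[0.0026,-0.11,-0.12],[-0.001,-0.001,0.001]],
  [1,[0.0026,-0.11,-0.18],[-0.001,-0.001,0.001]],
  [1,[0.0026,-0.11,-0.24],[-0.001,-0.001,0.001]],
  [1,[0.0026,-0.11,-0.28],[-0.001,-0.001,0.001]],
  [1,[0.0026,-0.11,-0.295],[-0.001,-0.001,0.001]],
  [1,[0.0026,-0.11,-0.295],[-0.001,-0.001,0.001]],
  [1,[0.0026,-0.11,-0.295],[-0.001,-0.001,0.001]],
  [1,[0.0026,-0.11,-0.295],[-0.001,-0.001,0.001]],
])

```text
t: 6.63
tool_pos: [0.536, -0.257, 0.0846]
tool_rot: [3.127, -0.277, 0.008]
contact_force: [0.5, 0.9, -3.5]
opening: 0.0487
grip_force: 53.8
```

Run:
```python
from h import *
o=ctrl.get_obs();print(o["tool_pos"],o["tool_rot"],o["contact_force"])
t,s=[ctrl.get_image(k)[:,:,::-1] for k in("top","scene")]
cv2.imwrite("pics/top_c.png",t);cv2.imwrite("pics/scene_c.png",s)
k=lambda im,x,y:cv2.resize(im[y:y+75,x:x+50],None,fx=8,fy=8,interpolation=cv2.INTER_CUBIC)
cv2.imwrite("pics/c.png",np.hstack([k(t,387,165),k(s,211,245)]))
```

```text
[ 0.536  -0.257   0.0846] [ 3.1274 -0.2768  0.0079] [ 0.5039  0.8699 -3.5312]
```

View pics/c.png

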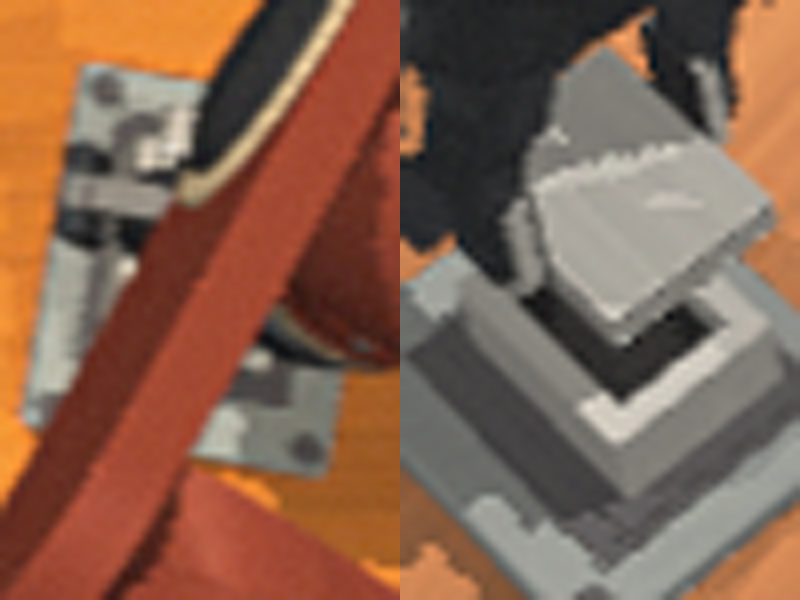

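The cover is held over the half. In the right crop its near top corner is at about (617,308), its right corner at (772,200) and its far corner at (605,50). The rim's near corner is at about (617,440). I'll compare these with projections.

Run:
```python
from h import *
o=ctrl.get_obs();R=Ro.from_rotvec(o["tool_rot"]).as_matrix();p=o["tool_pos"]
M=np.c_[R[:,0],-R[:,1],-R[:,2]];print("tool yaw",np.degrees(np.arctan2(M[1,0],M[0,0])),"n",M[:,2])
z=lambda q:(proj("scene",q)-[211,245])*8+4+[400,0]
for c in [(.033,-.025),(.033,.025),(-.033,.025),(-.033,-.025)]:
  print(c,"cover top",z(p+M@np.array([*c,.012])),"seat",z(p+M@np.array([*c,0])))
_,n=frame(-10.3,0);A=Ro.from_euler("z",-10.3,degrees=True).as_matrix()
for c in [(.033,-.025),(.033,.025),(-.033,-.025)]:
  print(c,"rim",z(np.array([.5335,-.2585,.042])+A@np.array([*c,0])))
for c in [(.025,-.017),(.025,.017),(-.025,-.017)]:
  print(c,"open",z(np.array([.5335,-.2585,.042])+A@np.array([*c,0])))
s=cv2.imread("pics/scene_c.png")
k=cv2.resize(s[250:305,225:265],None,fx=14,fy=10.9,interpolation=cv2.INTER_CUBIC)
k=cv2.resize(s[250:304,225:263],None,fx=11,fy=11,interpolation=cv2.INTER_CUBIC);cv2.imwrite("pics/d.png",k)
```

```text
tool yaw -10.124183129029731 n [-0.0059  0.0031  1.    ]
(0.033, -0.025) cover top [604.396  318.3161] seat [611.2204 345.9143]
(0.033, 0.025) cover top [768.3724 192.6103] seat [773.4206 220.7018]
(-0.033, 0.025) cover top [599.5176  37.2162] seat [605.9762  65.79  ]
(-0.033, -0.025) cover top [436.985  154.2802] seat [445.1793 182.4743]
(0.033, -0.025) rim [622.1765 438.5699]
(0.033, 0.025) rim [778.785  315.5103]
(-0.033, -0.025) rim [461.8764 276.208 ]
(0.025, -0.017) open [627.7199 398.3302]
(0.025, 0.017) open [734.1041 315.3548]
(-0.025, -0.017) open [506.1209 276.3571]
```

View pics/d.png

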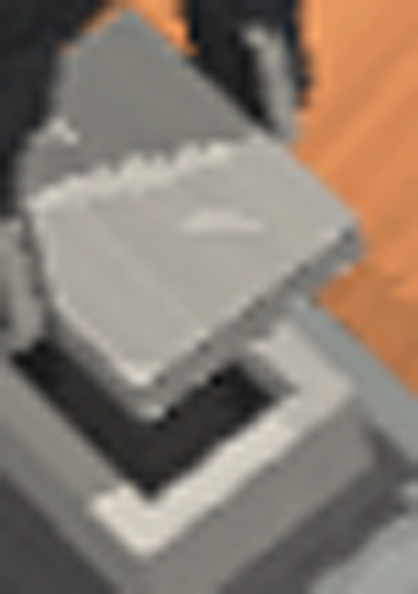

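Against the projections, the cover sits about 5 mm in x and 4 mm in y (bed frame) off the half. I'll correct this, descend to just above the rim and look again.

>>> jog_arm([
  [1,[-0.007,-0.004,-0.01],[0,0,0]],
  [1,[-0.0138,-0.0087,-0.03],[0.001,0.002,-0.001]],
  [1,[-0.0138,-0.0087,-0.05],[0.001,0.002,-0.001]],
  [1,[-0.0138,-0.0087,-0.065],[0.001,0.002,-0.001]],
  [1,[-0.0138,-0.0087,-0.075],[0.001,0.002,-0.001]],
  [1,[-0.0138,-0.0087,-0.075],[0.001,0.002,-0.001]],
  [1,[-0.0138,-0.0087,-0.075],[0.001,0.002,-0.001]],
])

```text
t: 7.32
tool_pos: [0.5295, -0.2602, 0.053]
tool_rot: [-3.127, 0.282, 0.006]
contact_force: [0.7, 0.5, -2.8]
opening: 0.0484
grip_force: 53.8
```

Run:
```python
from h import *
o=ctrl.get_obs();print(o["tool_pos"],o["tool_rot"],o["contact_force"]);R=Ro.from_rotvec(o["tool_rot"]).as_matrix();p=o["tool_pos"]
M=np.c_[R[:,0],-R[:,1],-R[:,2]];print("tool yaw",np.degrees(np.arctan2(M[1,0],M[0,0])),"n",M[:,2])
s=ctrl.get_image("scene")[:,:,::-1];cv2.imwrite("pics/scene_e.png",s)
k=cv2.resize(s[258:310,214:264],None,fx=11,fy=11,interpolation=cv2.INTER_CUBIC);cv2.imwrite("pics/e.png",k)
z=lambda q:(proj("scene",q)-[214,258]+.5)*11-.5
for c in [(.033,-.025),(.033,.025),(-.033,.025),(-.033,-.025)]:
  print(c,"cover top",z(p+M@np.array([*c,.012])),"seat",z(p+M@np.array([*c,0])))
```

```text
[ 0.5295 -0.2602  0.053 ] [-3.127   0.2824  0.0064] [ 0.7335  0.514  -2.8001]
tool yaw -10.32098314132958 n [ 0.0039 -0.0022  1.    ]
(0.033, -0.025) cover top [231.7075 388.0176] seat [240.7339 423.402 ]
(0.033, 0.025) cover top [451.8966 217.5115] seat [458.5887 253.6229]
(-0.033, 0.025) cover top [227.0086   3.3039] seat [235.5538  40.1851]
(-0.033, -0.025) cover top [  8.71   162.4378] seat [ 19.5384 198.7442]
```

View pics/e.png

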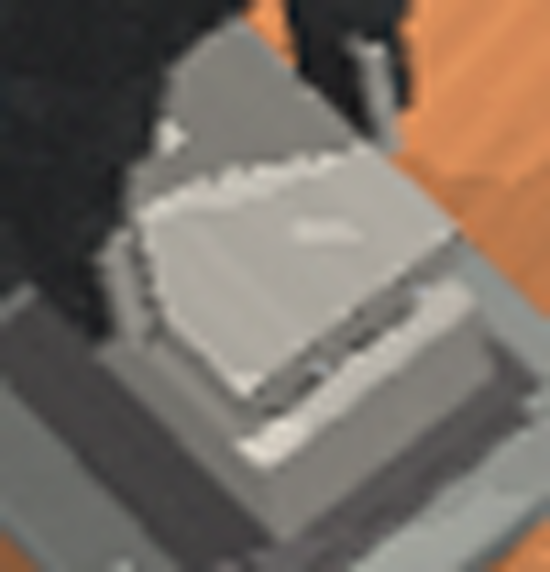

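The cover sits just above the rim and looks aligned: cover near corner at (245,393), rim near corner at (258,468), so the drop lines up to within about 1 mm. I'll lower it in small steps and watch the force.

>>> jog_arm([
  [1,[0,0,-0.003],[0,-0.001,0]],
  [1,[0,0,-0.006],[0,-0.001,0]],
  [1,[0,0,-0.009],[0,-0.001,0]],
  [1,[0,0,-0.009],[0,-0.001,0]],
])

```text
t: 7.7
tool_pos: [0.5297, -0.2603, 0.05]
tool_rot: [-3.127, 0.282, 0.0]
contact_force: [1.1, 0.1, -2.8]
opening: 0.0486
grip_force: 53.8
```

>>> jog_arm([
  [1,[0,0,-0.0025],[0,0,0]],
  [1,[0,0,-0.0025],[0,0,0]],
])

```text
t: 7.87
tool_pos: [0.5297, -0.2603, 0.049]
tool_rot: [-3.127, 0.282, 0.0]
contact_force: [-0.1, 0.6, -3.8]
opening: 0.0489
grip_force: 53.8
```

>>> jog_arm([
  [1,[0,0,-0.002],[0,0,0]],
  [1,[0,0,-0.002],[0,0,0]],
])

```text
t: 8.03
tool_pos: [0.5297, -0.2604, 0.0482]
tool_rot: [-3.127, 0.283, 0.0]
contact_force: [-0.1, 0.7, -4.4]
opening: 0.049
grip_force: 53.8
```

>>> jog_arm([
  [1,[0,0,-0.0025],[0,0,0]],
  [1,[0,0,-0.0025],[0,0,0]],
])

```text
t: 8.2
tool_pos: [0.5297, -0.2604, 0.0471]
tool_rot: [-3.127, 0.283, 0.0]
contact_force: [0.1, -0.7, -3.3]
opening: 0.0485
grip_force: 53.8
```

>>> jog_arm([
  [1,[0,0,-0.0025],[0,0,0]],
  [1,[0,0,-0.0025],[0,0,0]],
])

```text
t: 8.37
tool_pos: [0.5297, -0.2604, 0.0461]
tool_rot: [-3.127, 0.282, 0.0]
contact_force: [0.5, -0.7, -3.1]
opening: 0.0486
grip_force: 53.8
```

>>> jog_arm([
  [1,[0,0,-0.002],[0,0,0]],
  [1,[0,0,-0.002],[0,0,0]],
])

```text
t: 8.53
tool_pos: [0.5297, -0.2604, 0.0453]
tool_rot: [-3.127, 0.282, 0.0]
contact_force: [0.1, 0.4, -3.4]
opening: 0.0484
grip_force: 53.8
```

>>> jog_arm([
  [1,[0,0,-0.002],[0,0,0]],
  [1,[0,0,-0.002],[0,0,0]],
])

```text
t: 8.7
tool_pos: [0.5297, -0.2604, 0.0445]
tool_rot: [-3.127, 0.283, 0.0]
contact_force: [0.2, -0.7, -3.9]
opening: 0.0482
grip_force: 53.8
```

>>> jog_arm([
  [1,[0,0,-0.002],[0,0,0]],
  [1,[0,0,-0.002],[0,0,0]],
])

```text
t: 8.87
tool_pos: [0.5297, -0.2604, 0.0438]
tool_rot: [-3.127, 0.282, 0.0]
contact_force: [0.2, -0.2, -2.9]
opening: 0.0486
grip_force: 53.8
```

>>> jog_arm([
  [1,[0,0,-0.002],[0,0,0]],
  [1,[0,0,-0.002],[0,0,0]],
])

```text
t: 9.03
tool_pos: [0.5297, -0.2604, 0.0429]
tool_rot: [-3.127, 0.282, 0.0]
contact_force: [0.3, -0.2, -3.3]
opening: 0.0484
grip_force: 53.8
```

>>> jog_arm([
  [1,[0,0,-0.002],[0,0,0]],
  [1,[0,0,-0.002],[0,0,0]],
])

```text
t: 9.2
tool_pos: [0.5297, -0.2604, 0.0422]
tool_rot: [-3.127, 0.283, 0.0]
contact_force: [-0.3, 0.5, -2.8]
opening: 0.0489
grip_force: 53.8
```

>>> jog_arm([
  [1,[0,0,-0.002],[0,0,0]],
  [1,[0,0,-0.002],[0,0,0]],
])

```text
t: 9.37
tool_pos: [0.5297, -0.2603, 0.0413]
tool_rot: [-3.127, 0.282, 0.0]
contact_force: [0.3, 0.3, -3.5]
opening: 0.0486
grip_force: 53.8
```

>>> jog_arm([
  [1,[0,0,-0.002],[0,0,0]],
  [1,[0,0,-0.002],[0,0,0]],
])

```text
t: 9.53
tool_pos: [0.5297, -0.2604, 0.0405]
tool_rot: [-3.127, 0.282, 0.0]
contact_force: [-0.4, 0.3, -3.2]
opening: 0.0484
grip_force: 53.8
```

>>> jog_arm([
  [1,[0,0,-0.002],[0,0,0]],
  [1,[0,0,-0.002],[0,0,0]],
])

```text
t: 9.7
tool_pos: [0.5297, -0.2603, 0.0397]
tool_rot: [-3.127, 0.282, 0.0]
contact_force: [0.1, -0.5, -3.4]
opening: 0.0484
grip_force: 53.8
```

>>> jog_arm([
  [1,[0,0,-0.002],[0,0,0]],
  [1,[0,0,-0.002],[0,0,0]],
])

```text
t: 9.87
tool_pos: [0.5298, -0.2604, 0.0395]
tool_rot: [-3.127, 0.282, 0.0]
contact_force: [-1.5, 0.9, -1.0]
opening: 0.0485
grip_force: 54.2
```

>>> jog_arm([
  [1,[0,0,-0.002],[0,0,0]],
  [1,[0,0,-0.002],[0,0,0]],
])

```text
t: 10.03
tool_pos: [0.5299, -0.2604, 0.0395]
tool_rot: [-3.127, 0.282, 0.001]
contact_force: [-4.7, 2.3, 4.8]
opening: 0.0485
grip_force: 54.8
```

Run:
```python
from h import *
o=ctrl.get_obs();print(o["contact_force"],o["wrist_torque"])
s=ctrl.get_image("scene")[:,:,::-1].copy();cv2.imwrite("pics/scene_f.png",s)
u=np.arange(240,253,.5,dtype=np.float32)
for nm in("scene_c","scene_e","scene_f"):
    g=cv2.imread(f"pics/{nm}.png",0)
    dv=np.arange(-10,20,.5,dtype=np.float32)
    V=(288-.77*(u-240))[None]+dv[:,None]
    pr=cv2.remap(g,np.repeat(u[None],len(dv),0),V.astype(np.float32),cv2.INTER_LINEAR)
    print(nm,[int(x) for x in np.median(pr,axis=1)])
```

```text
[-4.7431  2.3235  4.7934] [0.5574 0.6418 0.0217]
scene_c [168, 168, 168, 168, 168, 169, 169, 170, 165, 152, 136, 125, 120, 121, 122, 123, 123, 114, 94, 72, 59, 52, 50, 50, 51, 50, 49, 48, 48, 54, 73, 108, 148, 179, 196, 203, 202, 201, 198, 191, 175, 155, 136, 126, 124, 125, 125, 125, 125, 126, 126, 126, 126, 127, 126, 121, 112, 101, 92, 87]
scene_e [165, 167, 167, 169, 169, 169, 169, 169, 169, 168, 168, 168, 167, 167, 166, 167, 167, 167, 167, 167, 169, 170, 168, 161, 147, 131, 121, 119, 119, 115, 112, 111, 118, 142, 165, 180, 180, 179, 177, 172, 161, 146, 133, 125, 124, 124, 125, 125, 125, 125, 125, 125, 126, 126, 125, 121, 111, 100, 91, 87]
scene_f [133, 141, 156, 165, 164, 164, 164, 165, 165, 165, 167, 168, 169, 169, 169, 168, 168, 168, 167, 167, 166, 166, 166, 167, 167, 167, 167, 167, 167, 167, 168, 167, 160, 148, 132, 123, 119, 121, 123, 127, 131, 131, 128, 126, 125, 125, 125, 125, 125, 125, 125, 125, 126, 126, 125, 120, 111, 100, 91, 86]
```

Run:
```python
from h import *
u=np.arange(230,236,.5,dtype=np.float32)
for nm in("scene_c","scene_e","scene_f"):
    g=cv2.imread(f"pics/{nm}.png",0)
    dv=np.arange(-14,8,.5,dtype=np.float32)
    V=(300+.8*(u-237))[None]+dv[:,None]
    pr=cv2.remap(g,np.repeat(u[None],len(dv),0),V.astype(np.float32),cv2.INTER_LINEAR)
    print(nm,[int(x) for x in np.median(pr,axis=1)])
s=cv2.imread("pics/scene_f.png")
k=cv2.resize(s[262:307,214:264],None,fx=12,fy=12,interpolation=cv2.INTER_CUBIC);cv2.imwrite("pics/f.png",k)
```

```text
scene_c [101, 87, 72, 60, 52, 47, 45, 45, 45, 45, 44, 44, 45, 51, 68, 91, 112, 126, 133, 134, 133, 133, 133, 136, 144, 150, 151, 144, 127, 115, 114, 113, 112, 113, 112, 104, 92, 81, 73, 68, 67, 67, 67, 67]
scene_e [166, 166, 167, 168, 168, 168, 168, 167, 166, 165, 164, 164, 166, 168, 168, 158, 144, 130, 118, 114, 114, 120, 126, 130, 131, 129, 124, 120, 116, 114, 113, 113, 113, 113, 112, 103, 91, 80, 72, 68, 67, 67, 67, 66]
scene_f [168, 169, 168, 167, 167, 166, 167, 167, 167, 167, 167, 167, 166, 165, 165, 164, 164, 164, 165, 167, 168, 160, 141, 126, 115, 109, 108, 109, 111, 112, 113, 113, 113, 113, 112, 104, 93, 81, 72, 67, 67, 67, 66, 66]
```

View pics/f.png

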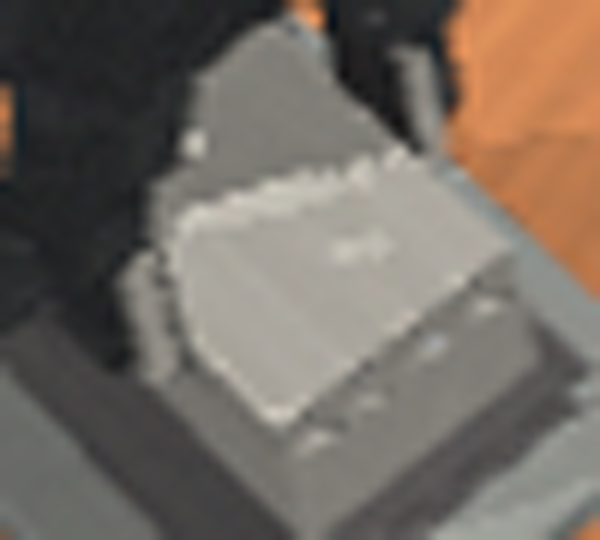

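The cover's edges follow the rim closely, with only a thin bright seam along the near side at about (310,435)–(490,300), so it is at or nearly home. A small -x force remains, so I'll ease that way to test the seating.

>>> jog_arm([
  [1,[-0.0013,0.0003,0],[0,0,0]],
  [1,[-0.0025,0.0005,0],[0,0,0]],
  [1,[-0.0025,0.0005,0],[0,0,0]],
])

```text
t: 10.33
tool_pos: [0.5299, -0.2604, 0.0395]
tool_rot: [-3.128, 0.283, -0.004]
contact_force: [-0.5, 1.5, 5.3]
opening: 0.0484
grip_force: 54.8
```

>>> jog_arm([
  [1,[-0.0025,0.0005,0],[0,0,0]],
  [1,[-0.005,0.001,0],[0,0,0]],
  [1,[-0.005,0.001,0],[0,0,0]],
])

```text
t: 10.58
tool_pos: [0.5289, -0.2606, 0.0396]
tool_rot: [3.129, -0.283, 0.009]
contact_force: [4.9, 0.7, 3.5]
opening: 0.0489
grip_force: 54.4
```

>>> jog_arm([
  [1,[-0.0025,0.0005,0],[0,0,0]],
  [1,[-0.0025,0.0005,0],[0,0,0]],
])

```text
t: 10.75
tool_pos: [0.5288, -0.2606, 0.0397]
tool_rot: [3.128, -0.283, 0.013]
contact_force: [9.5, 0.8, 0.3]
opening: 0.0486
grip_force: 54.2
```

A firm wall reaction (9.5 N sideways with almost no vertical load) after about 1 mm of slide shows the step is in the opening. I'll centre it, seat it lightly, then release.

>>> jog_arm([
  [1,[0.004,-0.0007,0],[0,0,0]],
  [1,[0.0075,-0.0013,0],[0,0,0]],
  [1,[0.0075,-0.0013,0],[0,0,0]],
  [1,[0.0075,-0.0013,0],[0,0,0]],
])

```text
t: 11.08
tool_pos: [0.5289, -0.2606, 0.0395]
tool_rot: [-3.128, 0.282, 0.0]
contact_force: [-2.0, 1.5, 8.6]
opening: 0.0487
grip_force: 55.2
```

Run:
```python
from h import *
o=ctrl.get_obs();R=Ro.from_rotvec(o["tool_rot"]).as_matrix();print("toolz",R[:,2],"yaw",np.degrees(np.arctan2(R[1,0],R[0,0])),o["wrist_torque"],o["contact_force"])
```

```text
toolz [ 0.      0.0009 -1.    ] yaw -10.31742503314017 [0.4955 0.2912 0.0206] [-2.0293  1.4571  8.5886]
```

>>> jog_arm([
  [1,[0,0,0.002],[0,0,0]],
  [0.3,[0,0,0.002],[0,0,0]],
  [0.1,[0,0,0.002],[0,0,0]],
  [-0.1,[0,0,0.002],[0,0,0]],
  [-0.3,[0,0,0.002],[0,0,0]],
  [-0.6,[0,0,0.002],[0,0,0]],
  [-1,[0,0,0.002],[0,0,0]],
  [-1,[0,0,0.002],[0,0,0]],
  [-1,[0,0,0.002],[0,0,0]],
  [-1,[0,0,0.002],[0,0,0]],
  [-1,[0,0,0.002],[0,0,0]],
])

```text
t: 12.0
tool_pos: [0.5287, -0.2601, 0.0389]
tool_rot: [-3.127, 0.282, 0.0]
contact_force: [-0.1, 0.3, 0.5]
opening: 0.0855
grip_force: 0.0
```

>>> jog_arm([
  [-1,[0,0,0.03],[0,0,0]],
  [-1,[0,0,0.1],[0,0,0]],
  [-1,[0,0,0.2],[0,0,0]],
  [-1,[0,0,0.3],[0,0,0]],
  [-1,[0,0,0.4],[0,0,0]],
  [-1,[-0.1,0.1,0.45],[0,0,0]],
  [-1,[-0.2,0.2,0.45],[0,0,0]],
  [-1,[-0.25,0.3,0.45],[0,0,0]],
  [-1,[-0.25,0.4,0.45],[0,0,0]],
  [-1,[-0.25,0.5,0.45],[0,0,0]],
  [-1,[-0.25,0.5,0.45],[0,0,0]],
])

```text
t: 12.92
tool_pos: [0.4277, -0.0577, 0.2203]
tool_rot: [-3.127, 0.282, -0.004]
contact_force: [-0.5, -0.9, -0.1]
opening: 0.0855
grip_force: 0.0
```

Run:
```python
from h import *
for n in("scene","top"): cv2.imwrite(f"pics/{n}_g.png",ctrl.get_image(n)[:,:,::-1])
im=cv2.imread("pics/scene_g.png",0)
for u,v0,sl in((np.arange(240,253,.5),288,-.77),(np.arange(228,236,.5),292.8,.8)):
    u=u.astype(np.float32);dv=np.arange(-8,14,.5,dtype=np.float32)
    V=(v0+sl*(u-u[0]))[None]+dv[:,None]
    for q in (slice(0,len(u)//2),slice(len(u)//2,None)):
        pr=cv2.remap(im,np.repeat(u[None],len(dv),0),V.astype(np.float32),cv2.INTER_LINEAR)
        print([int(x) for x in np.median(pr[:,q],axis=1)])
t=cv2.imread("pics/top_g.png");x,y,k=381,173,8
c=cv2.resize(t[y:y+48,x:x+64],None,fx=k,fy=k,interpolation=cv2.INTER_CUBIC);h=cv2.cvtColor(c,cv2.COLOR_BGR2HSV)
print("col profile",h[192,150:380:8,2].tolist())
m=((h[...,1]<60)&(h[...,2]>150)).astype(np.uint8)
for q in sorted(cv2.findContours(m,cv2.RETR_CCOMP,cv2.CHAIN_APPROX_NONE)[0],key=cv2.contourArea)[-3:]:
    r=cv2.approxPolyDP(cv2.convexHull(q),10,True)[:,0];r=(r+.5)/k-.5+[x,y];print(cv2.contourArea(q),r.round(1).tolist())
    if len(r)==4:
        X=np.array([plane("top",a,.054) for a in r]);print(X.mean(0),[np.linalg.norm(X[i]-X[i-1]).round(4) for i in range(4)])
```

```text
[181, 179, 178, 179, 179, 179, 178, 178, 178, 178, 178, 177, 177, 176, 176, 176, 176, 176, 177, 177, 178, 179, 179, 178, 178, 179, 177, 167, 147, 129, 113, 113, 116, 121, 130, 139, 142, 135, 128, 122, 118, 119, 118, 119]
[141, 139, 137, 140, 141, 149, 156, 164, 174, 179, 179, 180, 180, 180, 180, 180, 180, 180, 181, 180, 180, 180, 179, 180, 181, 180, 176, 161, 143, 124, 114, 113, 114, 120, 132, 143, 144, 137, 127, 119, 119, 119, 119, 119]
[177, 176, 176, 175, 176, 177, 180, 177, 166, 147, 128, 112, 105, 104, 105, 107, 107, 108, 108, 107, 104, 99, 90, 82, 73, 67, 64, 63, 63, 62, 62, 62, 62, 63, 64, 64, 64, 65, 65, 64, 63, 62, 61, 64]
[178, 178, 177, 177, 176, 175, 175, 178, 181, 173, 159, 139, 121, 109, 105, 106, 107, 107, 107, 108, 108, 108, 108, 102, 94, 81, 72, 65, 63, 63, 63, 63, 62, 62, 62, 63, 63, 65, 75, 88, 92, 92, 91, 91]
col profile [90, 107, 122, 141, 185, 214, 219, 218, 218, 216, 213, 211, 213, 216, 214, 210, 211, 212, 215, 216, 214, 217, 217, 213, 184, 113, 72, 104, 119]
10830.0 [[401.1, 173.4], [433.8, 179.2], [432.2, 193.8], [402.8, 178.1]]
[ 0.5706 -0.2689  0.054 ] [np.float64(0.0123), np.float64(0.0822), np.float64(0.0365), np.float64(0.0823)]
15814.0 [[396.4, 176.3], [400.4, 179.1], [422.7, 220.4], [405.7, 220.4], [393.9, 218.2], [389.9, 212.9]]
35588.0 [[405.1, 181.9], [425.6, 185.9], [420.9, 211.4], [399.9, 206.9]]
[ 0.5323 -0.2573  0.054 ] [np.float64(0.0633), np.float64(0.0516), np.float64(0.0642), np.float64(0.053)]
```

Both views agree that the cover lies home: the offset is about -1 mm in x, within the play, and the plate top is about 12 mm above the rim. The gripper is clear, so I'll hand in.

```bash
python3 -c "
from station import ctrl
print(ctrl.finish_job())"
```

```text
the job is handed in; nothing more can be done
None
```

I laid the cover step down on the oblong half and handed the job in at about 13 s; push and camera checks show the step in the opening and the plate home, about 1 mm off centre in x, within the 1.2 mm play.

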